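Put the portable oscilloscope up on its stand and steady it

TASK

The portable oscilloscope lies on its face on the bench mat: while it lies there, flip the wire stand on its back right over, past its snap point, until it is fully out on its stop. Then take it by the carrying handle and raise it, without letting it drop, until it stands on its bottom edge leaning back on the stand. Finish still holding: keep the gripper closed on the handle so that the oscilloscope cannot tip while I push the leads on to its top sockets, and leave everything else on the bench where it is.

Things in the scene. Friction and masses are not known exactly. Their poses are not given: they have to be found in the camera images.
- scope: portable oscilloscope, loose, 0.85 kg, lying face down on a 2 mm mat: 170 mm from bottom to top edge, 230 wide, 50 deep. Origin: middle of the 170 x 230 outline, on the face (its underside as it lies). x points to the top edge (handle), y along the width, z out of the back. On the back a thick battery housing from x = -72 to 25 mm (z = 50), a thinner part from x = 25 to 83 mm (z = 32)
- scope_handle: carrying handle fixed to the scope's top edge. Origin: middle of its round grip bar, 14 mm diameter, along the scope's y, 106 mm clear between two posts; at (130, 0, 28) mm in the scope's frame, 45 mm clear of the top edge, so 28 mm above the mat as the scope lies. Axes parallel to the scope's. The bar can turn between gripping fingers
- stand_hinge (a point): middle of the stand's hinge axis, at (-10, 0, 55) mm in the scope's frame; the axis runs along the scope's y
- stand_bar (a point): middle of the stand's cross bar: steel, 10 mm diameter, 112 mm long along the scope's y, 80 mm from the hinge axis, an arm at each end (y = +-53 mm). Folded, it is at x = 70, z = 55 mm in the scope's frame, 23 mm (centre) above the thin part of the case, 45 mm from the battery housing and 60 mm from the handle's bar: room to pinch it from above. Opened, it is the stand's foot
- stand (a joint): wire stand on the back, rad: 0 folded flat, pointing to the top edge; 1.57 straight out of the back; 2.27 (130 degrees) fully out on its stop, pointing back and down towards the bottom edge. A snap spring pulls it shut below about 1.2 rad and on to its stop beyond; this takes about 3 N at the bar
- scope_bottom (a point): middle of the rear corner of the bottom edge, at (-85, 0, 12) mm in the scope's frame. The bottom edge is the rubber boot, z = 0 to 12 mm; the case behind it ends 10 mm higher. Raised, the scope turns 90 degrees about the front corner (-85, 0, 0), then leans back about 10 degrees more on this corner until the bar of the stand is on the mat
- antenna_board: bystander: green circuit board 100 x 60 x 4 mm with a patch antenna, lying beside the scope; origin under its centre
- screwdriver: bystander: screwdriver, 170 mm long, lying beside the scope; origin under its middle
- attenuator: bystander: small brass coaxial attenuator, 23 mm diameter, 46 mm tall, standing beyond the scope's handle; origin under its centre
- multimeter: bystander: black hand-held multimeter 150 x 75 x 34 mm, lying; origin under its centre
- solder_reel: bystander: aluminium reel, 62 mm diameter, 38 mm tall; origin under its centre
- flux_bottle: bystander: amber bottle, 38 mm diameter, 95 mm tall; origin under its centre
- parts_tray: bystander: grey divided tray 150 x 90 x 30 mm; origin under its centre

How it is judged:
By the outcome, as a careful person would: the job done as asked, in the order asked, and still so for the second after the job is handed in, while the arm keeps its last pose, push and grip.
It also fails if it takes over 56 s, if anything falls off the work surface, if the arm or the gripper's body presses on something with over 40 N, if the wrist force passes 120 N, or if a joint passes its speed limit or range.

ROBOT

A 6-joint arm with a two-finger parallel gripper is mounted at the origin on the work surface. World frame = base frame: x ahead of the robot, y to its left, z up, the work surface at z = 0. Lengths are in mm, angles in rad, forces in N, time in s.
With the tool pointing down it reaches from about 350 to 875 mm from the base axis. Payload 4.2 kg.
Tool frame: the origin (TCP) lies between the finger pads; the fingertips stand 11 mm ahead of it and the grasp point (between the pads) lies 8 mm behind it; z points along the fingers, y is the direction in which the jaws open and shut (so a half turn about z gives the same grasp; the last joint's range is limited). The gripper opens to 85 mm and grips with 20 to 120 N. Pads are 22 mm wide; open, the fingers measure 114 mm over their backs; the gripper's body (76 mm by 85 mm) begins 54 mm behind the grasp point. The pads swing forward as they close: fully open they stand 13 mm farther back than shut.
Start: joints at [1.371, 0.385, 0.008, 0, -1.194, -0.259], TCP at [276.762, 560.359, 242.312] pointing down, gripper open.
Joint ranges: [-3.14, 3.14], [-1.21, 2.06], [-1.07, 1.41], [-3.16, 2.05], [-2.99, -0.16], [-3.1, 3.1]. Speed limits (rad/s): [2.79, 2.79, 3.14, 3.14, 3.14, 3.14].

INTERFACE

Orientations are given as a unit quaternion [x, y, z, w].
In Python, from bench import * gives the robot as it stands. The module is installed in compiled form; this text tells all that it offers.
- The arm moves only by the tool drive_tool, never from a script. Its argument "increments" is a list of rows, each a list of 3 entries, a list of its own where there are three numbers: the gripper command: -1 is shut, 1 is fully open, values between are in proportion, then the shift along the tool's x, y, z scaled (see below), then the turn about the tool's z scaled (see below). In form: [[hand, [tx, ty, tz], turn], ...]. A call has 1 to 20 rows; each row shifts and turns the commanded pose from where the row before left it, along the tool's axes as they then stand; what a row does not reach is not made up. The controller multiplies each number of a shift by 0.3 m and each number of a turn by 2 rad. A row lasts 1/8 s, in which the tool goes at most 62.5 mm and 10.7 degrees, less where a joint would pass 70% of its speed; a pose out of reach is approached as far as the arm can. A call with a number of a shift or a turn outside -1 to 1 is refused whole. A call with a gripper value outside its range is refused whole. The fingers move at their own pace and stop on an object; the grip force is fixed at half the most. Time passes only in rows, so rows that do not move let the fingers close. It gives the time, the measured TCP pose, the force and the opening at its end, in the units of the state.
- read_state(): the state, without advancing time (a new reading comes with each control period).
- get_image(name): name is "scene" or "top" or "wrist"; returns the picture (420x560x3 uint8, red, green, blue); there is no depth.
- calibration(name): a dict with "fovy" (degrees; the focal length in pixels is half the picture's height over the tangent of half this angle, whatever the lens; pixels are square), "cx", "cy" (the principal point, pixels), "R" (3x3) and "t" (3): a world point X has camera coordinates R X + t. Camera axes: x right, y down, z forward; pixel columns grow to the right and rows downward; lengths in mm; the calibration is good to about 2 mm. A picture is of the moment at which its call begins: read the wrist's pose just before it. calibration takes no time and is no camera call; for the wrist camera it gives the pose at the moment of the call.
- job_done(): hands the job in, once; it reports no verdict.
The state is a dict: "clock": time; "joints": joint angles; "joint_vel": joint speeds; "joint_efforts": joint torques, N m; "position": TCP position; "ee_rot": TCP orientation; "contact_force": force on the tool from outside, world axes, zero at the start; "wrist_torque": the same for the moment, N m; "gripper_width": finger opening in mm.
Only numpy, scipy, OpenCV 4.12 (cv2) and the standard library are available. Lean on these libraries where they do the work, as an engineer would, in place of code of your own. Each camera call takes 0.05 s, during which the arm holds its last target.

## Working session

There is one attempt and no reset: what is moved stays moved. The work goes in short steps, Python scripts to look and compute and a tool call to move; the robot and the scene stay as the last step left them, time stands still between calls to the robot, and variables do not carry over. Pictures are saved under pics/ and viewed, and the job is handed in when it is done.

Besides the shell and the picture viewer there is one more tool, called after ">>>" as a command line: name --argument value ..., lists and objects as JSON in quotes. drive_tool: Moves the arm, as the interface text tells. Shifts and turns lie within -1 to 1; 1 stands for 0.3 m of shift or 2 rad of turn. Its arguments: {"type":"object","properties":{"increments":{"type":"array"}},"required":["increments"]}

```bash
ls; mkdir -p pics; python3 - <<'E'
from bench import *
import cv2,numpy as np
print(read_state())
for n in ("scene","top","wrist"):
    c=calibration(n); print(n,c)
    im=get_image(n); cv2.imwrite(f"pics/{n}0.png",im[:,:,::-1])
E
```

```text
pics
{'clock': 0.0, 'joints': array([ 1.37056850e+00,  3.85565673e-01,  6.61136274e-03, -5.18517872e-04,
       -1.19398620e+00, -2.58593361e-01]), 'joint_vel': array([-0.00183012,  0.00201854, -0.00069287,  0.00109501,  0.00186222,
       -0.00070025]), 'joint_efforts': array([ 4.44108018e-04, -3.92292416e+01,  1.88402206e+01,  4.18623447e+00,
       -4.69354927e-03, -2.70609050e-06]), 'position': array([276.53905121, 559.86198014, 241.20749293]), 'ee_rot': array([ 9.73778253e-01, -2.27496607e-01, -2.09582942e-04,  1.07866670e-03]), 'contact_force': array([ 0.16564002, -0.23877401,  0.55120439]), 'wrist_torque': array([-0.02325407,  0.00533134, -0.02518224]), 'gripper_width': 85.46820730251986}
scene {'fovy': 42.37618527131175, 'cx': 284.8109672395484, 'cy': 205.75042266939403, 'R': array([[-1.82750822e-01,  9.83159179e-01,  4.06906334e-04],
       [ 8.34419631e-01,  1.55321788e-01, -5.28790149e-01],
       [-5.19948090e-01, -9.62973040e-02, -8.48752504e-01]]), 't': array([  89.87250343, -430.19986639, 1811.11148391])}
top {'fovy': 56.85810337679855, 'cx': 276.560564675353, 'cy': 208.52553337644122, 'R': array([[ 0.0020643 , -0.99984158,  0.01767931],
       [-0.9930851 , -0.00412489, -0.11732419],
       [ 0.11737853, -0.01731487, -0.99293629]]), 't': array([ -16.95014936,  556.99914972, 1132.23703462])}
wrist {'fovy': 65.34857319088164, 'cx': 283.10811082435794, 'cy': 214.83544290721684, 'R': array([[-0.44214272, -0.89693832,  0.00338572],
       [-0.86363682,  0.42673991,  0.2683738 ],
       [-0.24215957,  0.11573549, -0.9633089 ]]), 't': array([623.08981695, -34.44440924, 380.065637  ])}
```

View pics/scene0.png

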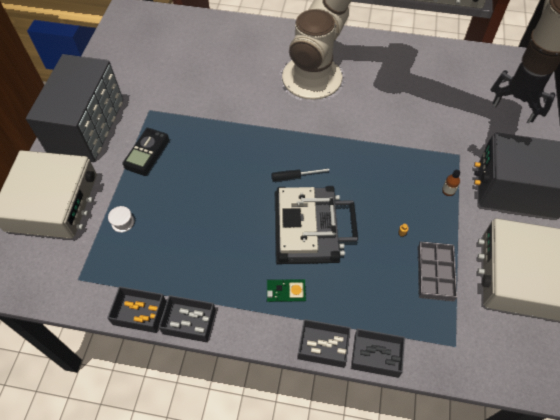

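View pics/top0.png

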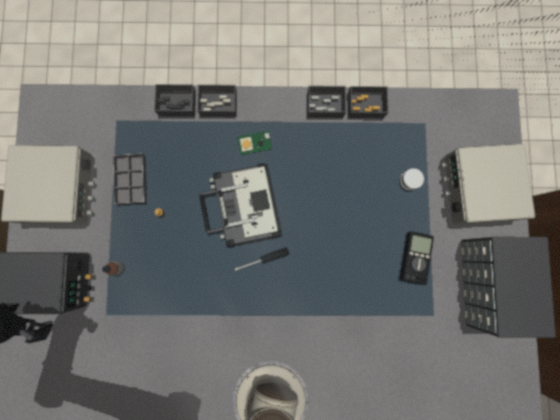

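View pics/wrist0.png

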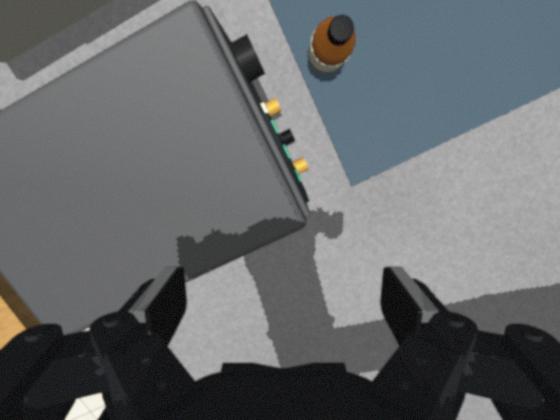

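The pictures show the scope at about (245,205) in the top view, handle to the left (world +y) at about (210,212). The screwdriver is at (262,260) and the board at (255,143). I'll enlarge both views.

```bash
python3 - <<'E'
import cv2
a=cv2.imread("pics/top0.png")[130:280,140:300]; cv2.imwrite("pics/top0z.png",cv2.resize(a,None,fx=4,fy=4,interpolation=cv2.INTER_CUBIC)[:600])
a=cv2.imread("pics/scene0.png")[160:310,250:420]; cv2.imwrite("pics/scene0z.png",cv2.resize(a,None,fx=4,fy=4,interpolation=cv2.INTER_CUBIC)[:600])
E
```

```text
(no output)
```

View pics/top0z.png

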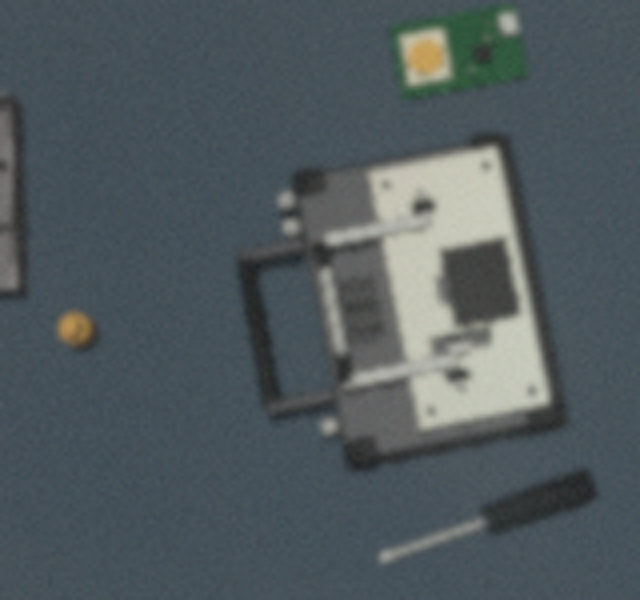

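View pics/scene0z.png

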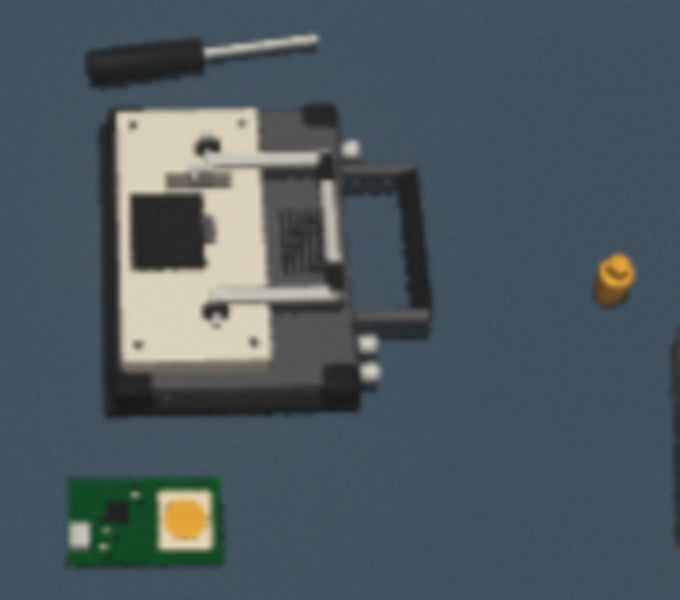

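```bash
cat > h.py <<'E'
import numpy as np,cv2
def ray(c,uv,H=420):
    f=H/2/np.tan(np.radians(c["fovy"])/2); R=np.array(c["R"]);t=np.array(c["t"])
    d=R.T@np.array([(uv[0]-c["cx"])/f,(uv[1]-c["cy"])/f,1]); o=-R.T@t
    return o,d
def onz(c,uv,z):
    o,d=ray(c,uv); return o+d*(z-o[2])/d[2]
def proj(c,X):
    f=210/np.tan(np.radians(c["fovy"])/2); p=np.array(c["R"])@np.array(X)+np.array(c["t"])
    return np.array([c["cx"]+f*p[0]/p[2],c["cy"]+f*p[1]/p[2]])
E
python3 - <<'E'
from bench import *
from h import *
T={"top":(140,130),"scene":(250,160)}
pts={"top":{"cream":[(370,170),(498,145),(552,402),(418,430)],"bar":[(325,262),(340,355)],"handle":[(245,262),(272,408)],"att":[(75,328)],"sd":[(383,557),(595,480)],"brd":[(395,25),(520,8),(528,72),(403,97)]},
"scene":{"cream":[(262,360-2),(122,360),(116,110),(258,110)],"bar":[(328,185),(337,260)],"handle":[(410,168),(426,318)],"att":[(618,262)]}}
Z={"cream":52,"bar":57,"handle":30,"att":48,"sd":12,"brd":6}
for n in pts:
    c=calibration(n)
    im=cv2.imread(f"pics/{n}0.png"); hsv=cv2.cvtColor(im,cv2.COLOR_BGR2HSV)
    x0,y0=T[n]
    m=((hsv[...,2]>140)&(hsv[...,1]<70)).astype(np.uint8); M=np.zeros_like(m); M[y0:y0+150,x0:x0+165]=m[y0:y0+150,x0:x0+165]
    cs,_=cv2.findContours(M,0,1); b=max(cs,key=cv2.contourArea); 
    for k,v in pts[n].items():
        w=[onz(c,(x0+u/4-.4,y0+q/4-.4),Z[k]) for u,q in v]
        print(n,k,np.round(w,1)[:,:2].tolist(),"mean",np.round(np.mean(w,0),1))
E
```

```text
top cream [[663.6, 117.9], [683.2, 22.7], [491.0, -18.1], [470.3, 79.9]] mean [577.   50.6  52. ]
top bar [[593.3, 149.4], [524.6, 137.2]] mean [559.  143.3  57. ]
top handle [[597.2, 213.0], [487.3, 190.2]] mean [542.2 201.6  30. ]
top att [[544.7, 333.3]] mean [544.7 333.3  48. ]
top sd [[376.9, 107.6], [434.7, -51.5]] mean [405.8  28.1  12. ]
top brd [[789.3, 104.7], [803.9, 6.7], [752.3, 0.2], [731.6, 97.7]] mean [769.3  52.3   6. ]
scene cream [[663.0, 112.1], [681.1, 22.7], [489.4, -18.1], [471.3, 79.4]] mean [576.2  49.   52. ]
scene bar [[526.7, 136.1], [584.0, 150.1]] mean [555.3 143.1  57. ]
scene handle [[485.3, 190.2], [601.7, 214.8]] mean [543.5 202.5  30. ]
scene att [[545.7, 335.7]] mean [545.7 335.7  48. ]
```

Both views agree within about 2 mm. The scope origin is near (571,74), with its x-axis at a yaw of about 102°. The stand bar is near (556.5,142.7,57) and the handle bar near (543.5,201.5,30). Next I'll turn the jaws along the scope's x and travel to above the bar.

>>> drive_tool --increments '[[-0.05,[0,0,0],-0.084],[-0.05,[0,0,0],-0.084],[-0.05,[0,0,0],-0.084],[-0.05,[0,0,0],-0.084],[-0.05,[0.062,0.156,0],0],[-0.05,[0.062,0.156,0],0],[-0.05,[0.062,0.156,0],0],[-0.05,[0.062,0.156,0],0],[-0.05,[0.062,0.156,0],0],[-0.05,[0.062,0.156,0],0],[-0.05,[0.062,0.156,0],0],[-0.05,[0.062,0.156,0],0],[-0.05,[0.062,0.156,0],0],[-0.05,[0.062,0.156,0],0],[-0.05,[0,0,0],0],[-0.05,[0,0,0],0]]'

```text
clock: 2.15
position: [557.3, 142.2, 241.9]
ee_rot: [0.994, 0.106, -0.0, 0.0]
contact_force: [-0.2, -0.3, -0.4]
gripper_width: 40.5
```

```bash
cat > s.py <<'E'
from bench import *
import sys,cv2,numpy as np
from scipy.spatial.transform import Rotation as Ro
def show(tag,names=("wrist",)):
    s=read_state(); M=Ro.from_quat(s["ee_rot"]).as_matrix()
    print("t",s["clock"],"pos",np.round(s["position"],1),"w",round(s["gripper_width"],1),"F",np.round(s["contact_force"],1),"T",np.round(s["wrist_torque"],2),"j",np.round(s["joints"],2))
    print("ydir deg",np.degrees(np.arctan2(M[1,1],M[0,1])),"z",np.round(M[:,2],3))
    for n in names:
        c=calibration(n); im=get_image(n); cv2.imwrite(f"pics/{n}{tag}.png",im[:,:,::-1]); np.save(f"pics/{n}{tag}.npy",c,allow_pickle=True)
if __name__=="__main__": show(sys.argv[1],sys.argv[2:])
E
python3 s.py 1 wrist
```

```text
t 2.15 pos [557.3 142.2 241.9] w 40.5 F [-0.2 -0.3 -0.4] T [ 0.01  0.03 -0.02] j [ 0.53  0.3  -0.12 -0.   -1.15  1.25]
ydir deg -77.82150267866865 z [-0.001 -0.    -1.   ]
```

View pics/wrist1.png

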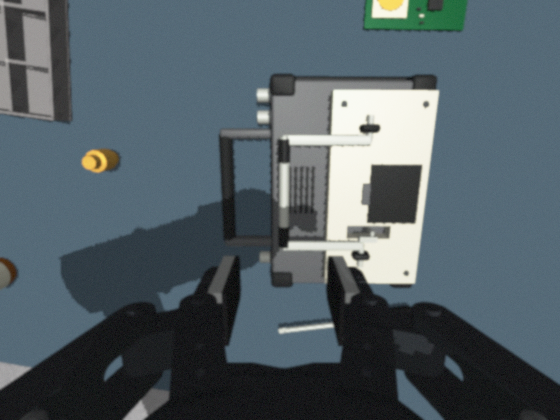

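The wrist view shows the stand's cross bar from (285,141) to (283,243), the handle bar from (226,133) to (231,241), and the cream housing at (333,90), (436,92), (416,284) and (328,282).

```bash
python3 - <<'E'
import numpy as np
from h import *
c=np.load("pics/wrist1.npy",allow_pickle=True).item()
for k,z,v in [("bar",57,[(285.5,141),(283.5,244)]),("handle",30,[(226,133),(231,241)]),("cream",52,[(333,90),(436,92),(416,284),(328,282)]),("att",48,[(92,161)])]:
    w=np.array([onz(c,p,z) for p in v]); print(k,np.round(w[:,:2],1).tolist(),np.round(w.mean(0),1))
    if len(v)==2: d=w[0]-w[1]; print(np.linalg.norm(d),"ux angle",np.degrees(np.arctan2(d[1],d[0]))+90)
E
```

```text
bar [[608.6, 150.0], [506.9, 129.8]] [557.7 139.9  57. ]
103.71482078547633 ux angle 101.20565223427056
handle [[602.2, 210.3], [488.0, 185.5]] [545.1 197.9  30. ]
116.89345001062331 ux angle 102.26112143759286
cream [[662.5, 116.9], [681.0, 23.4], [490.1, -21.1], [472.3, 72.9]] [576.5  48.   52. ]
att [[548.9, 332.2]] [548.9 332.2  48. ]
```

The wrist camera agrees with the other two within 3 mm, and the tool is already centred over the bar. I'll descend and pinch.

>>> drive_tool --increments '[[-0.05,[0,0,0.12],0],[-0.05,[0,0,0.12],0],[-0.05,[0,0,0.12],0],[-0.05,[0,0,0.12],0],[-0.05,[0,0,0.1],0],[-0.05,[0,0,0.05],0],[-0.05,[0,0,0],0],[-0.05,[0,0,0],0]]'

```text
clock: 3.2
position: [558.4, 143.1, 54.6]
ee_rot: [0.994, 0.107, 0.001, -0.0]
contact_force: [0.1, 0.0, 0.4]
gripper_width: 40.1
```

```bash
python3 s.py 2 wrist
```

```text
t 3.2 pos [558.4 143.1  54.6] w 40.1 F [0.1 0.  0.4] T [-0.01 -0.03  0.03] j [ 0.53  0.5  -0.34  0.   -0.73  1.25]
ydir deg -77.72995662180355 z [ 0.002  0.001 -1.   ]
```

View pics/wrist2.png

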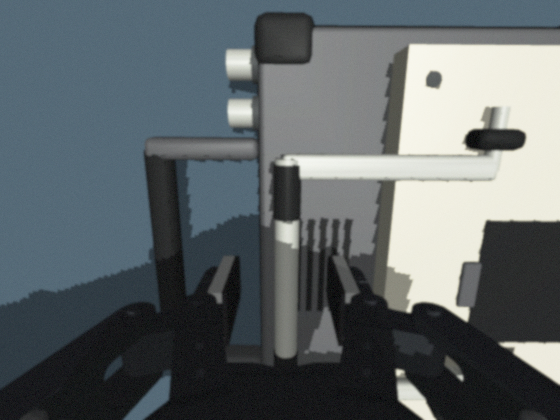

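The bar sits at column 286, midway between the fingers at 238 and 335. I'll go 3 mm lower and close.

>>> drive_tool --increments '[[-0.05,[0,0,0.01],0],[-1,[0,0,0],0],[-1,[0,0,0],0],[-1,[0,0,0],0],[-1,[0,0,0],0],[-1,[0,0,0],0],[-1,[0,0,0],0]]'

```text
clock: 4.12
position: [557.6, 142.2, 50.6]
ee_rot: [0.994, 0.106, 0.0, 0.0]
contact_force: [-0.4, -1.8, 5.1]
gripper_width: 7.8
```

```bash
python3 s.py 3; python3 - <<'E'
import numpy as np
# arc increments in tool axes (y=-ux, -z up), radius 80
a=np.array([0,.15,.3,.5,.7,.9,1.1,1.3,1.5,1.7,1.85,2.0])
x=-80*np.cos(a);z=80*np.sin(a)
print(np.round(np.c_[a[1:],np.diff(x)/300,-np.diff(z)/300],3))
E
```

```text
t 4.125 pos [557.6 142.2  50.6] w 7.8 F [-0.4 -1.8  5.1] T [-0.54  0.26 -0.11] j [ 0.53  0.51 -0.34  0.   -0.72  1.25]
ydir deg -77.78379031692509 z [ 0. -0. -1.]
[[ 0.15   0.003 -0.04 ]
 [ 0.3    0.009 -0.039]
 [ 0.5    0.021 -0.049]
 [ 0.7    0.03  -0.044]
 [ 0.9    0.038 -0.037]
 [ 1.1    0.045 -0.029]
 [ 1.3    0.05  -0.019]
 [ 1.5    0.052 -0.009]
 [ 1.7    0.053  0.002]
 [ 1.85   0.039  0.008]
 [ 2.     0.037  0.014]]
```

>>> drive_tool --increments '[[-1,[0,0.001,-0.02],0],[-1,[0,0.002,-0.02],0],[-1,[0,0.009,-0.039],0],[-1,[0,0.021,-0.049],0],[-1,[0,0,0],0]]'

```text
clock: 4.75
position: [560.4, 132.6, 90.4]
ee_rot: [0.994, 0.106, 0.001, -0.001]
contact_force: [-1.0, 1.1, -5.8]
gripper_width: 7.8
```

```bash
python3 s.py 4 scene wrist; python3 -c "
import cv2
a=cv2.imread('pics/scene4.png')[120:320,230:440]; cv2.imwrite('pics/scene4z.png',cv2.resize(a,None,fx=2.9,fy=2.9))"
```

```text
t 4.75 pos [560.4 132.6  90.4] w 7.8 F [-1.   1.1 -5.8] T [ 0.65  0.19 -0.1 ] j [ 0.51  0.45 -0.31 -0.   -0.81  1.27]
ydir deg -77.83696598321016 z [ 0.003  0.002 -1.   ]
```

View pics/scene4z.png

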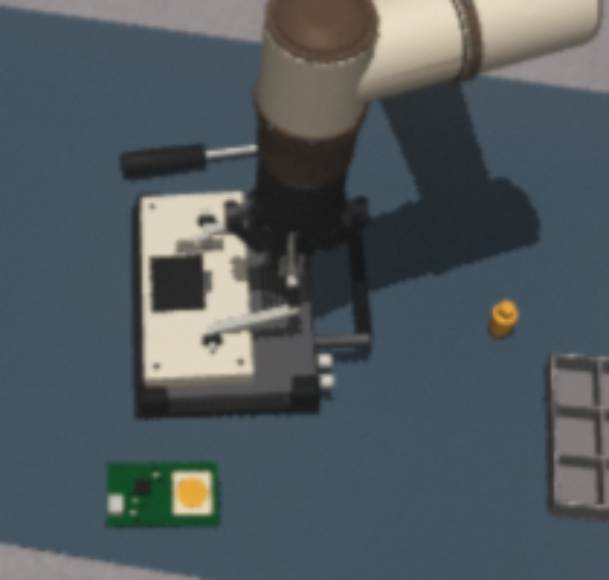

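View pics/wrist4.png

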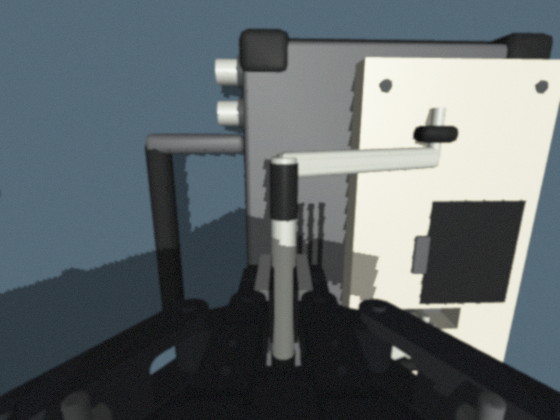

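The bar is held and rising. The scene view shows the stand arm lifting at (255,320), and the scope hasn't moved. I'll continue the arc.

>>> drive_tool --increments '[[-1,[0,0.03,-0.044],0],[-1,[0,0.038,-0.037],0],[-1,[0,0.045,-0.029],0],[-1,[0,0.05,-0.019],0],[-1,[0,0,0],0]]'

```text
clock: 5.48
position: [570.1, 83.0, 127.6]
ee_rot: [0.994, 0.105, -0.0, 0.0]
contact_force: [1.0, 0.5, -8.1]
gripper_width: 7.6
```

```bash
python3 s.py 5 wrist
```

```text
t 5.475 pos [570.1  83.  127.6] w 7.6 F [ 1.   0.5 -8.1] T [ 0.36 -0.08  0.04] j [ 0.43  0.41 -0.27  0.   -0.89  1.36]
ydir deg -77.90583912862296 z [-0. -0. -1.]
```

View pics/wrist5.png

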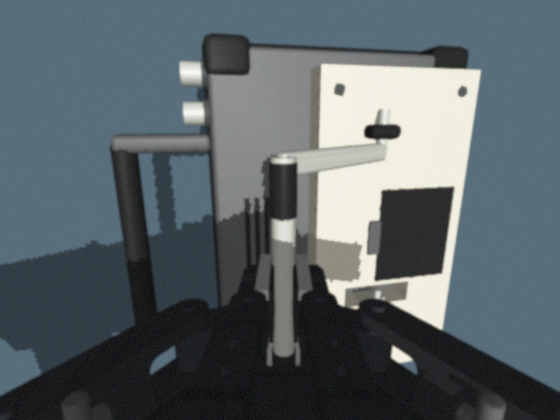

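The 8 N downward force is close to the scope's weight, so the arc is a touch high. I'll finish it slightly lower.

>>> drive_tool --increments '[[-1,[0,0.052,0.002],0],[-1,[0,0.051,0.006],0],[-1,[0,0.039,0.01],0],[-1,[0,0.037,0.014],0],[-1,[0,0,0],0]]'

```text
clock: 6.15
position: [580.7, 31.1, 116.7]
ee_rot: [0.994, 0.106, -0.001, 0.0]
contact_force: [0.7, -0.7, -8.7]
gripper_width: 7.8
```

```bash
python3 s.py 6 wrist
```

```text
t 6.15 pos [580.7  31.1 116.7] w 7.8 F [ 0.7 -0.7 -8.7] T [0.25 0.1  0.06] j [ 0.33  0.43 -0.26 -0.   -0.88  1.45]
ydir deg -77.88411206136448 z [-0.002 -0.001 -1.   ]
```

View pics/wrist6.png

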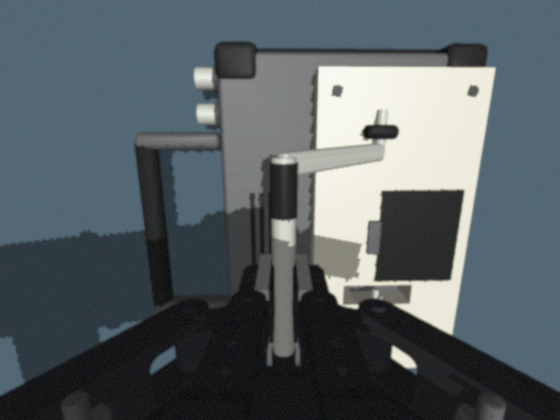

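The scope seems to be hanging from the bar and travelling with it, because its position relative to the gripper barely changed. I'll check the outside views.

```bash
python3 s.py 7 scene top; python3 -c "
import cv2
a=cv2.imread('pics/scene7.png')[140:310,230:420]; cv2.imwrite('pics/scene7z.png',cv2.resize(a,None,fx=3.5,fy=3.5))
a=cv2.imread('pics/top7.png')[120:300,140:340]; cv2.imwrite('pics/top7z.png',cv2.resize(a,None,fx=3.3,fy=3.3))"
```

```text
t 6.2 pos [580.8  31.7 117. ] w 7.5 F [-1.3 -0.3 -8.5] T [ 0.27  0.13 -0.07] j [ 0.33  0.43 -0.26 -0.   -0.88  1.45]
ydir deg -77.8565253442622 z [-0.002 -0.    -1.   ]
```

View pics/scene7z.png

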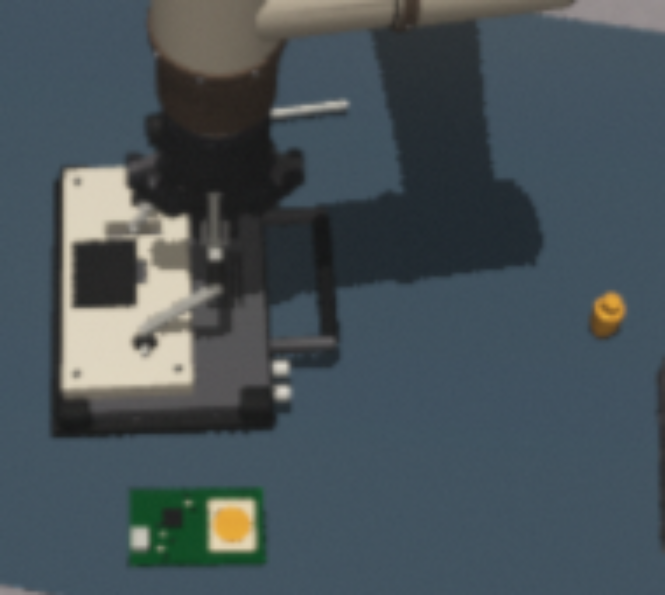

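View pics/top7z.png

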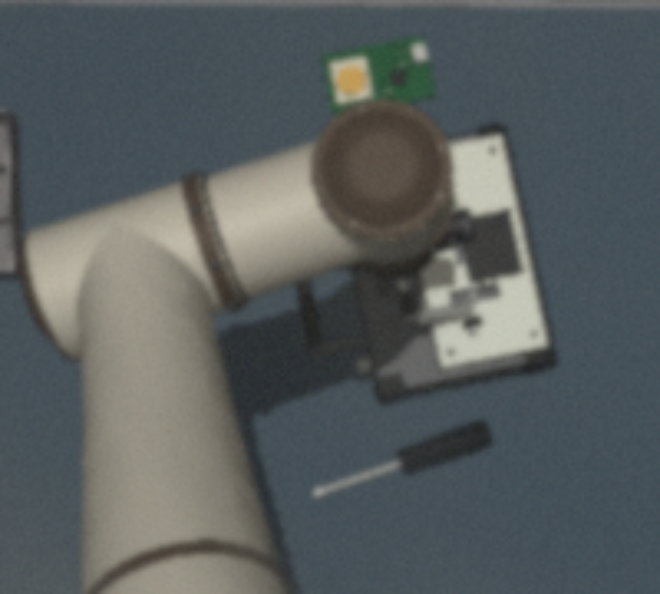

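```bash
cat >> h.py <<'E'
def tri(c1,p1,c2,p2):
    o1,d1=ray(c1,p1);o2,d2=ray(c2,p2)
    A=np.c_[d1,-d2]; s=np.linalg.lstsq(A,o2-o1,rcond=None)[0]
    a=o1+s[0]*d1;b=o2+s[1]*d2
    return (a+b)/2,np.linalg.norm(a-b)
E
python3 - <<'E'
from h import *
L=lambda n:np.load(f"pics/{n}.npy",allow_pickle=True).item()
S,T,W=L("scene7"),L("top7"),L("wrist6")
s=lambda u,v:(230+u/3.5-.4,140+v/3.5-.4); t=lambda u,v:(140+u/3.3-.4,120+v/3.3-.4)
print("botnear",tri(S,s(62,168),T,t(548,350)))
print("botfar T/S",tri(S,s(62,390),T,t(505,133)))
print("botfar W/S",tri(S,s(62,390),W,(494,67)), "W/T",tri(T,t(505,133),W,(494,67)))
print("topfar W/S",tri(S,s(190,387),W,(317,67)))
print("hinge eye far W/S",tri(S,s(145,343),W,(382,131)))
E
```

```text
botnear (array([ 504.88423233, -102.63737104,   48.84397151]), np.float64(3.433971247320995))
botfar T/S (array([701.4461613 , -61.45601765,  53.01346477]), np.float64(2.622381281385598))
botfar W/S (array([701.05165505, -60.989665  ,  53.79002408]), np.float64(2.1790889710840204)) W/T (array([701.39393557, -62.79084127,  52.61355418]), np.float64(0.7279109533806803))
topfar W/S (array([680.60720821,  32.64072534,  51.28694648]), np.float64(0.02424530461629439))
hinge eye far W/S (array([655.204692  ,  -7.83316911,  61.94703112]), np.float64(3.3744296416636117))
```

```bash
python3 -c "
import cv2
a=cv2.imread('pics/wrist6.png')[40:330,120:520]; cv2.imwrite('pics/wrist6z.png',cv2.resize(a,None,fx=2,fy=2))"
```

```text
(no output)
```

View pics/wrist6z.png

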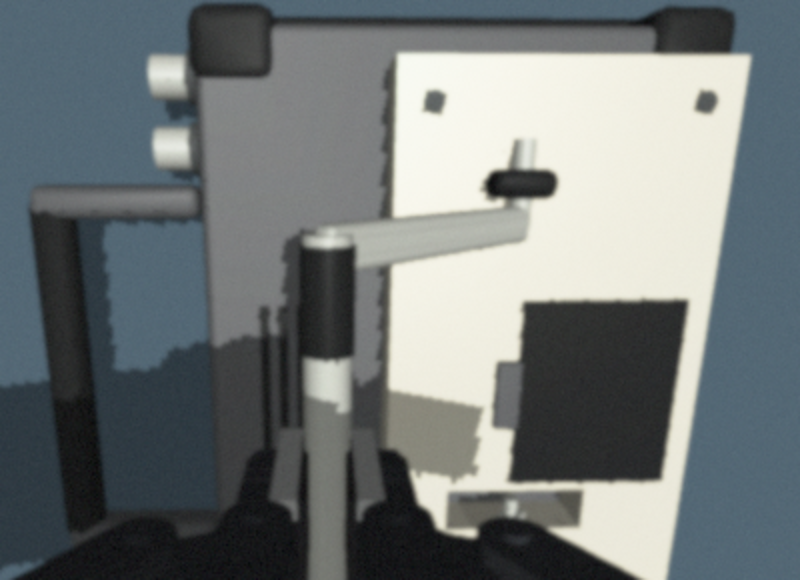

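The scope is flat on the mat (housing corners at z≈52) but slid about 87 mm toward its bottom edge. The stand is only at about 0.9 rad. The tight pinch resists the bar's rotation and carried nearly the whole weight, so the scope dragged. I'll loosen to a cage, so the outer finger holds the bar against the spring, and lower a little. Then I'll push with that finger.

>>> drive_tool --increments '[[-1,[0,0,0.015],0],[-0.62,[0,0,0.01],0],[-0.62,[0,0,0],0],[-0.62,[0,0,0],0],[-0.62,[0,0,0],0]]'

```text
clock: 6.92
position: [582.4, 33.2, 111.5]
ee_rot: [0.994, 0.107, 0.002, -0.0]
contact_force: [-2.2, 5.3, 2.9]
gripper_width: 16.1
```

```bash
python3 s.py 8 wrist
```

```text
t 6.925 pos [582.4  33.2 111.5] w 16.1 F [-2.2  5.3  2.9] T [ 1.52  0.48 -0.03] j [ 0.33  0.44 -0.27 -0.   -0.86  1.45]
ydir deg -77.74057541352285 z [ 0.003  0.001 -1.   ]
```

View pics/wrist8.png

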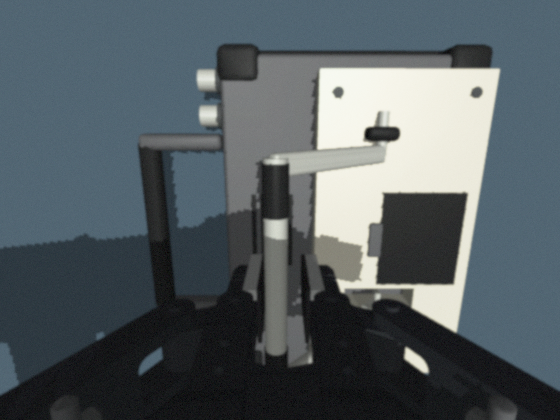

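Good: the bar at column 275 now rests on the outer finger with about 5.5 N, and the scope stayed put. I'll push over with this finger, rising along the arc.

>>> drive_tool --increments '[[-0.62,[0,0.008,-0.015],0],[-0.62,[0,0.016,-0.018],0],[-0.62,[0,0.02,-0.018],0],[-0.62,[0,0.022,-0.015],0],[-0.62,[0,0,0],0]]'

```text
clock: 7.6
position: [585.8, 12.1, 130.7]
ee_rot: [0.994, 0.106, 0.0, 0.0]
contact_force: [-0.2, 0.1, 0.3]
gripper_width: 16.0
```

```bash
python3 s.py 9 wrist
```

```text
t 7.6 pos [585.8  12.1 130.7] w 16.0 F [-0.2  0.1  0.3] T [ 0.26 -0.03  0.01] j [ 0.3   0.42 -0.24  0.   -0.91  1.49]
ydir deg -77.84293312076616 z [ 0.001 -0.    -1.   ]
```

View pics/wrist9.png

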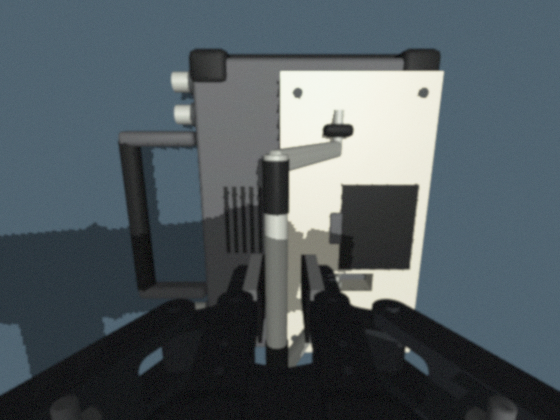

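The force is nearly zero, so the stand is at its snap point and the scope hasn't slid. I'll carry on over and down.

>>> drive_tool --increments '[[-0.62,[0,0.04,-0.006],0],[-0.62,[0,0.045,0],0],[-0.62,[0,0.045,0.006],0],[-0.62,[0,0.045,0.015],0],[-0.62,[0,0.045,0.025],0],[-0.62,[0,0.03,0.02],0],[-0.62,[0,0,0],0]]'

```text
clock: 8.52
position: [601.9, -62.2, 111.5]
ee_rot: [0.994, 0.106, -0.0, 0.001]
contact_force: [0.7, -4.4, 2.7]
gripper_width: 16.0
```

```bash
python3 s.py 10 wrist
```

```text
t 8.525 pos [601.9 -62.2 111.5] w 16.0 F [ 0.7 -4.4  2.7] T [-1.4  -0.31 -0.06] j [ 0.16  0.47 -0.21  0.   -0.89  1.62]
ydir deg -77.84905794288731 z [ 0.    -0.001 -1.   ]
```

View pics/wrist10.png

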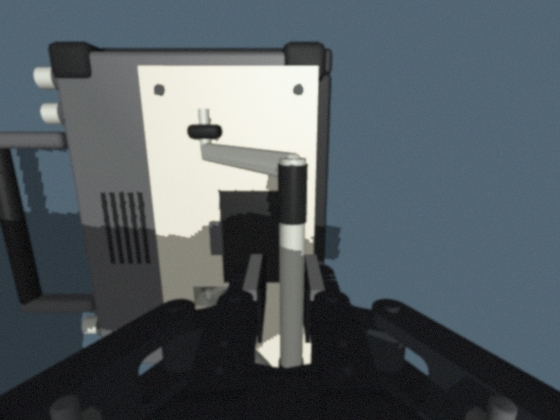

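The bar has snapped over to the inner finger at about column 292. I'll carry on to the stop and give it a light nudge with the outer finger.

>>> drive_tool --increments '[[-0.62,[0,0.02,0.003],0],[-0.62,[0,0.02,0.003],0],[-0.62,[0,0.015,0],0],[-0.62,[0,0,0],0]]'

```text
clock: 9.07
position: [604.6, -76.2, 109.8]
ee_rot: [0.994, 0.106, -0.001, -0.0]
contact_force: [-0.9, 1.8, -1.0]
gripper_width: 16.2
```

```bash
python3 s.py 11 wrist
```

```text
t 9.075 pos [604.6 -76.2 109.8] w 16.2 F [-0.9  1.8 -1. ] T [ 0.39  0.22 -0.01] j [ 0.14  0.48 -0.2  -0.   -0.89  1.64]
ydir deg -77.7948291110885 z [-0.001  0.    -1.   ]
```

View pics/wrist11.png

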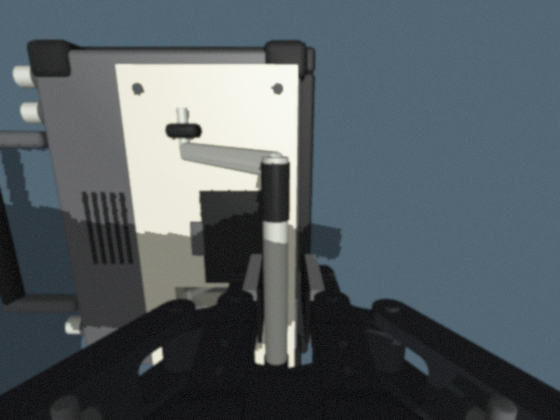

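>>> drive_tool --increments '[[-0.62,[0,-0.012,0],0],[-0.55,[0,0,-0.06],0],[-0.5,[0,0,-0.12],0],[-0.3,[0,0,-0.12],0],[-0.05,[0,-0.08,-0.05],0],[-0.05,[0,-0.15,0],0],[-0.05,[0,-0.15,0],0],[-0.05,[0,-0.15,0],0],[-0.05,[0,-0.1,0],0],[-0.05,[0,0,0],0],[-0.05,[0,0,0],0]]'

```text
clock: 10.5
position: [564.3, 111.6, 215.6]
ee_rot: [0.994, 0.107, 0.0, 0.0]
contact_force: [-0.9, -0.4, 0.4]
gripper_width: 40.8
```

```bash
python3 s.py 12 wrist scene top; python3 -c "
import cv2
a=cv2.imread('pics/scene12.png')[140:310,230:420]; cv2.imwrite('pics/scene12z.png',cv2.resize(a,None,fx=3.5,fy=3.5))"
```

```text
t 10.5 pos [564.3 111.6 215.6] w 40.8 F [-0.9 -0.4  0.4] T [ 0.01  0.03 -0.03] j [ 0.48  0.32 -0.16  0.   -1.09  1.31]
ydir deg -77.76904139075086 z [ 0. -0. -1.]
```

View pics/wrist12.png

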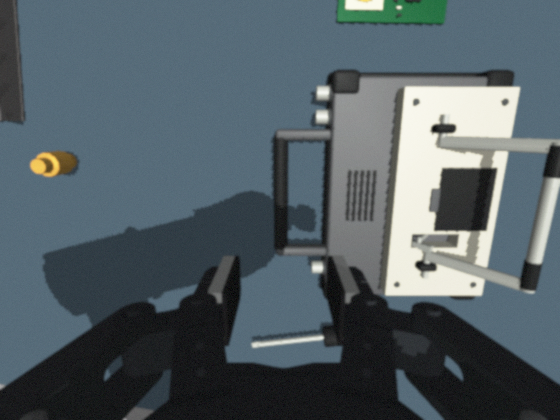

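View pics/scene12z.png

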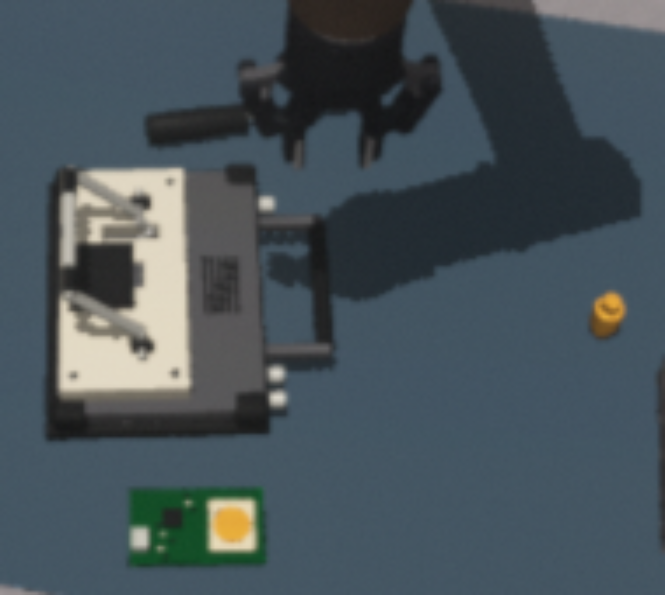

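The stand is open: its bar is at about (542,219) in the wrist view and (68,228) in the scene zoom, pointing back past the housing edge. I'll measure its angle and the handle.

```bash
python3 - <<'E'
from h import *
L=lambda n:np.load(f"pics/{n}.npy",allow_pickle=True).item()
S,W=L("scene12"),L("wrist12")
s=lambda u,v:(230+u/3.5-.4,140+v/3.5-.4)
b,e=tri(S,s(68,228),W,(542,219)); print("bar",b,e)
h=np.array([onz(W,p,30) for p in [(281,133),(281,250)]]); d=h[0]-h[1]; print("handle W",h.mean(0),np.degrees(np.arctan2(d[1],d[0]))+90)
h2=np.array([onz(S,s(*p),30) for p in [(318,218),(328,350)]]);d=h2[1]-h2[0]; print("handle S",h2.mean(0),np.degrees(np.arctan2(d[1],d[0]))+90)
cr=np.array([onz(W,p,52) for p in [(404,87),(517,88),(482,295),(387,294)]]); print("cream W",cr.mean(0),cr)
cs=np.array([onz(S,s(*p),52) for p in [(62,168),(60,392),(188,387),(184,169)]]); print("cream S",cs.mean(0))
a=np.radians(102.2);ux=np.array([np.cos(a),np.sin(a),0]);c=(cr.mean(0)+cs.mean(0))/2;o=c+23.5*ux;o[2]=2
print("origin",o,"bar in scope x",(b-o)@ux,"z",b[2]-2,"angle",np.arctan2(b[2]-57,(b-o)@ux+10),"handle x",(h.mean(0)-o)@ux,(h2.mean(0)-o)@ux, "F",o-85*ux,"handle pred",o+130*ux)
E
```

```text
bar [604.60790082 -72.61273469 121.44646349] 3.0168122698931215
handle W [564.36838935 112.72939432  30.        ] 102.1877628342151
handle S [560.8556478  115.96255472  30.        ] 102.20380010065337
cream W [596.33771637 -37.24561931  52.        ] [[ 681.62103782   31.55907316   52.        ]
 [ 701.26806063  -62.26778808   52.        ]
 [ 510.82533151 -106.12133837   52.        ]
 [ 491.63643552  -12.15242397   52.        ]]
cream S [595.30156366 -35.42700886  52.        ]
origin [590.8535073  -13.36704057   2.        ] bar in scope x -60.81432751183616 z 119.44646348508707 angle 2.2384692807326956 handle x 128.84562183669857 132.7480935878731 F [608.816115   -96.44739158   2.        ] handle pred [563.38128376 113.69702569   2.        ]
```

The stand measures about 2.24 rad, with its bar at x=-60.8 in the scope frame against -61.4 nominal, so it is on its stop. The handle is at about (563,114), 2.5 mm ahead of the tool. I'll descend on it.

>>> drive_tool --increments '[[-0.05,[0,-0.008,0.12],0],[-0.05,[0,0,0.15],0],[-0.05,[0,0,0.15],0],[-0.05,[0,0,0.12],0],[-0.05,[0,0,0.07],0],[-0.05,[0,0,0.03],0],[-0.05,[0,0,0],0]]'

```text
clock: 11.52
position: [563.9, 113.7, 23.2]
ee_rot: [0.994, 0.106, -0.0, 0.0]
contact_force: [0.7, -0.5, 0.5]
gripper_width: 40.9
```

```bash
python3 s.py 13 wrist
```

```text
t 11.525 pos [563.9 113.7  23.2] w 40.9 F [ 0.7 -0.5  0.5] T [-0.03 -0.01  0.  ] j [ 0.48  0.55 -0.36  0.   -0.66  1.3 ]
ydir deg -77.82348021896875 z [-0. -0. -1.]
```

View pics/wrist13.png

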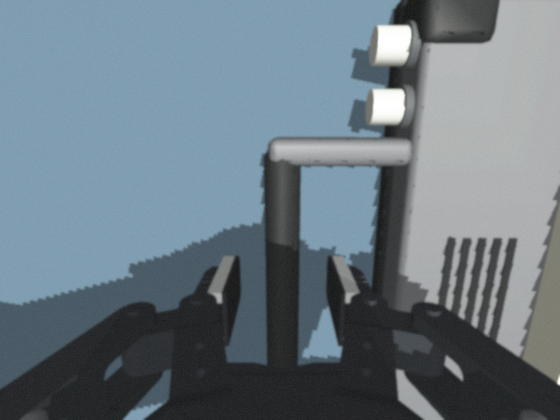

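>>> drive_tool --increments '[[-1,[0,0,0],0],[-1,[0,0,0],0],[-1,[0,0,0],0],[-1,[0,0,0],0],[-1,[0,0,0],0],[-1,[0,0,0],0]]'

```text
clock: 12.32
position: [564.3, 114.3, 24.6]
ee_rot: [0.994, 0.107, 0.001, -0.0]
contact_force: [-1.2, -0.1, 6.7]
gripper_width: 12.0
```

```bash
python3 s.py 14; python3 - <<'E'
import numpy as np
th=np.arange(0,91,4.5)
p=np.radians(th)+np.arctan2(28,215);r=np.hypot(215,28)
X=r*np.cos(p);Z=r*np.sin(p)
l=np.radians(np.arange(2,10.1,2));X=np.r_[X,-12-16*np.cos(l)-215*np.sin(l)];Z=np.r_[Z,-16*np.sin(l)+215*np.cos(l)]
for i in range(1,len(X)): print(i,[round(-(X[i]-X[i-1])/300,3),round(-(Z[i]-Z[i-1])/300,3)],round(X[0]-X[i],1),round(Z[i]-Z[0],1))
E
```

```text
t 12.325 pos [564.3 114.3  24.6] w 12.0 F [-1.2 -0.1  6.7] T [-0.27  0.23 -0.03] j [ 0.48  0.55 -0.36  0.   -0.66  1.3 ]
ydir deg -77.75946364539858 z [ 0.002  0.    -1.   ]
1 [np.float64(0.01), np.float64(-0.056)] 2.9 16.8
2 [np.float64(0.014), np.float64(-0.055)] 7.0 33.3
3 [np.float64(0.018), np.float64(-0.054)] 12.5 49.4
4 [np.float64(0.022), np.float64(-0.052)] 19.2 65.1
5 [np.float64(0.026), np.float64(-0.05)] 27.1 80.1
6 [np.float64(0.03), np.float64(-0.048)] 36.1 94.6
7 [np.float64(0.034), np.float64(-0.046)] 46.3 108.2
8 [np.float64(0.037), np.float64(-0.043)] 57.5 121.0
9 [np.float64(0.041), np.float64(-0.04)] 69.7 132.9
10 [np.float64(0.044), np.float64(-0.036)] 82.8 143.8
11 [np.float64(0.046), np.float64(-0.033)] 96.7 153.7
12 [np.float64(0.049), np.float64(-0.029)] 111.3 162.4
13 [np.float64(0.051), np.float64(-0.025)] 126.5 169.9
14 [np.float64(0.053), np.float64(-0.021)] 142.3 176.3
15 [np.float64(0.054), np.float64(-0.017)] 158.6 181.3
16 [np.float64(0.055), np.float64(-0.013)] 175.2 185.1
17 [np.float64(0.056), np.float64(-0.008)] 192.0 187.6
18 [np.float64(0.057), np.float64(-0.004)] 209.0 188.7
19 [np.float64(0.057), np.float64(0.001)] 226.0 188.5
20 [np.float64(0.057), np.float64(0.005)] 243.0 187.0
21 [np.float64(0.025), np.float64(0.002)] 250.5 186.3
22 [np.float64(0.025), np.float64(0.003)] 258.0 185.4
23 [np.float64(0.025), np.float64(0.004)] 265.4 184.1
24 [np.float64(0.025), np.float64(0.005)] 272.8 182.7
25 [np.float64(0.024), np.float64(0.006)] 280.1 181.0
```

>>> drive_tool --increments '[[-1,[0,0.004,-0.028],0],[-1,[0,0.006,-0.028],0],[-1,[0,0.014,-0.055],0],[-1,[0,0.018,-0.054],0],[-1,[0,0.022,-0.052],0],[-1,[0,0.026,-0.05],0],[-1,[0,0.03,-0.048],0],[-1,[0,0,0],0]]'

```text
clock: 13.32
position: [572.2, 78.5, 119.6]
ee_rot: [0.994, 0.106, 0.002, -0.0]
contact_force: [-0.1, 3.1, -0.6]
gripper_width: 11.8
```

```bash
python3 s.py 15 scene; python3 -c "
import cv2
a=cv2.imread('pics/scene15.png')[140:310,230:420]; cv2.imwrite('pics/scene15z.png',cv2.resize(a,None,fx=3.5,fy=3.5))"
```

```text
t 13.325 pos [572.2  78.5 119.6] w 11.8 F [-0.1  3.1 -0.6] T [ 0.98  0.12 -0.06] j [ 0.42  0.42 -0.28  0.   -0.87  1.37]
ydir deg -77.84134848325557 z [ 0.003  0.001 -1.   ]
```

View pics/scene15z.png

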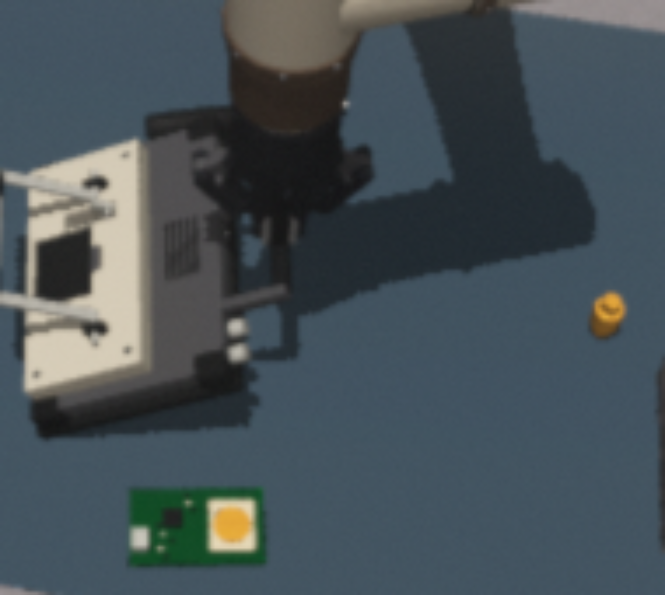

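The scope is tilting up about 27°. Its bottom corner (40,432) has barely moved and the stand is still out. I'll continue.

>>> drive_tool --increments '[[-1,[0,0.034,-0.046],0],[-1,[0,0.037,-0.043],0],[-1,[0,0.041,-0.04],0],[-1,[0,0.044,-0.036],0],[-1,[0,0.046,-0.033],0],[-1,[0,0.049,-0.029],0],[-1,[0,0,0],0]]'

```text
clock: 14.25
position: [588.3, 4.4, 188.1]
ee_rot: [0.994, 0.106, 0.002, -0.0]
contact_force: [-2.5, 5.8, 5.1]
gripper_width: 11.5
```

```bash
python3 s.py 16 scene; python3 -c "
import cv2
a=cv2.imread('pics/scene16.png')[140:310,200:390]; cv2.imwrite('pics/scene16z.png',cv2.resize(a,None,fx=3.5,fy=3.5))"
```

```text
t 14.25 pos [588.3   4.4 188.1] w 11.5 F [-2.5  5.8  5.1] T [ 1.79  0.73 -0.02] j [ 0.28  0.36 -0.17  0.   -1.04  1.5 ]
ydir deg -77.85047829969422 z [ 0.003  0.    -1.   ]
```

View pics/scene16z.png

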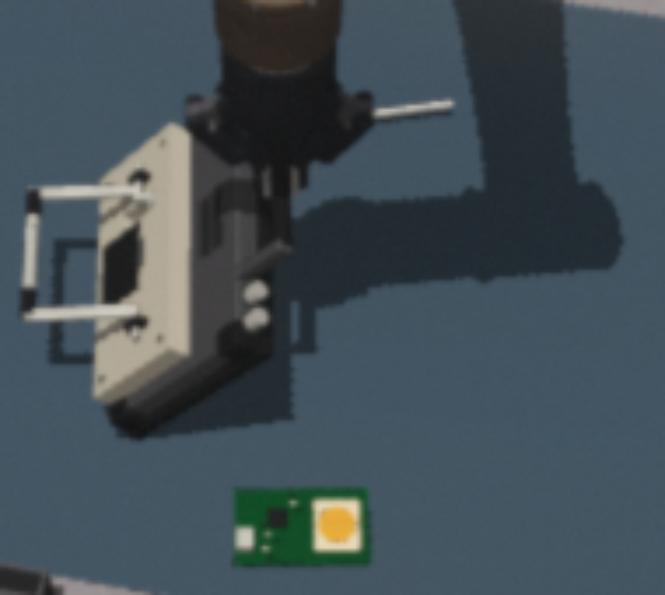

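>>> drive_tool --increments '[[-1,[0,0.051,-0.03],0],[-1,[0,0.053,-0.025],0],[-1,[0,0.054,-0.02],0],[-1,[0,0.055,-0.015],0],[-1,[0,0,0],0]]'

```text
clock: 14.92
position: [601.7, -58.6, 215.0]
ee_rot: [0.994, 0.106, 0.001, 0.001]
contact_force: [-0.9, 2.8, 7.4]
gripper_width: 11.6
```

```bash
python3 s.py 17 scene; python3 -c "
import cv2
a=cv2.imread('pics/scene17.png')[140:310,200:390]; cv2.imwrite('pics/scene17z.png',cv2.resize(a,None,fx=3.5,fy=3.5))"
```

```text
t 14.925 pos [601.7 -58.6 215. ] w 11.6 F [-0.9  2.8  7.4] T [ 1.16  0.5  -0.08] j [ 0.17  0.37 -0.09  0.   -1.11  1.61]
ydir deg -77.83449655328806 z [ 0.003 -0.001 -1.   ]
```

View pics/scene17z.png

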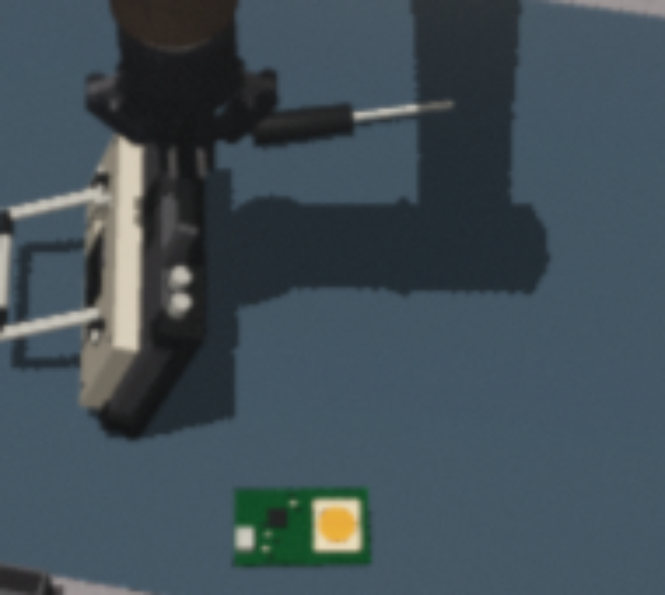

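It's at about 70° with the bottom corner unmoved at (135,437). I'll go on to upright.

>>> drive_tool --increments '[[-1,[0,0.056,-0.008],0],[-1,[0,0.057,-0.005],0],[-1,[0,0.057,0],0],[-1,[0,0.03,0.002],0],[-1,[0,0,0],0]]'

```text
clock: 15.6
position: [614.4, -117.9, 217.9]
ee_rot: [0.994, 0.106, 0.001, 0.002]
contact_force: [0.5, -0.6, 5.6]
gripper_width: 11.8
```

```bash
python3 s.py 18 scene; python3 -c "
import cv2
a=cv2.imread('pics/scene18.png')[140:310,180:370]; cv2.imwrite('pics/scene18z.png',cv2.resize(a,None,fx=3.5,fy=3.5))"
```

```text
t 15.6 pos [ 614.4 -117.9  217.9] w 11.8 F [ 0.5 -0.6  5.6] T [ 0.13  0.03 -0.08] j [ 0.07  0.4  -0.03  0.   -1.14  1.71]
ydir deg -77.8260896612891 z [ 0.003 -0.003 -1.   ]
```

View pics/scene18z.png

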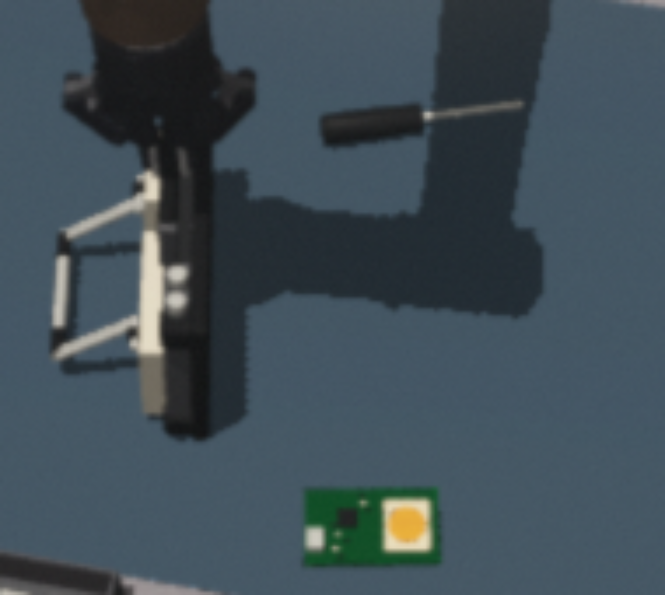

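It's nearly upright. Now the controlled lean back on to the stand.

>>> drive_tool --increments '[[-1,[0,0.02,0.001],0],[-1,[0,0.025,0.002],0],[-1,[0,0.025,0.003],0],[-1,[0,0.025,0.004],0],[-1,[0,0.025,0.005],0],[-1,[0,0,0],0]]'

```text
clock: 16.4
position: [621.9, -152.7, 212.9]
ee_rot: [0.994, 0.106, 0.001, 0.001]
contact_force: [0.6, -0.5, 5.5]
gripper_width: 11.7
```

```bash
python3 s.py 19 scene top; python3 -c "
import cv2
a=cv2.imread('pics/scene19.png')[140:310,180:370]; cv2.imwrite('pics/scene19z.png',cv2.resize(a,None,fx=3.5,fy=3.5))
a=cv2.imread('pics/top19.png')[100:280,200:400]; cv2.imwrite('pics/top19z.png',cv2.resize(a,None,fx=3.3,fy=3.3))"
```

```text
t 16.4 pos [ 621.9 -152.7  212.9] w 11.7 F [ 0.6 -0.5  5.5] T [ 0.14 -0.04 -0.02] j [ 0.01  0.43  0.    0.   -1.14  1.77]
ydir deg -77.81260033947413 z [ 0.002 -0.002 -1.   ]
```

View pics/scene19z.png

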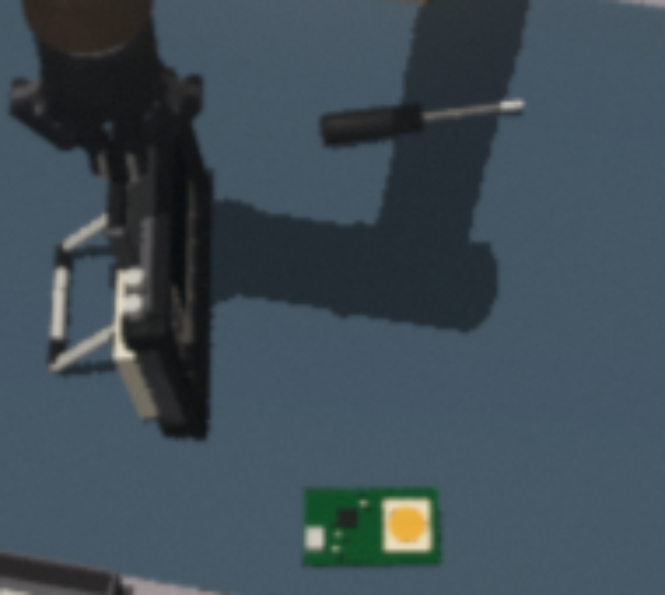

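View pics/top19z.png

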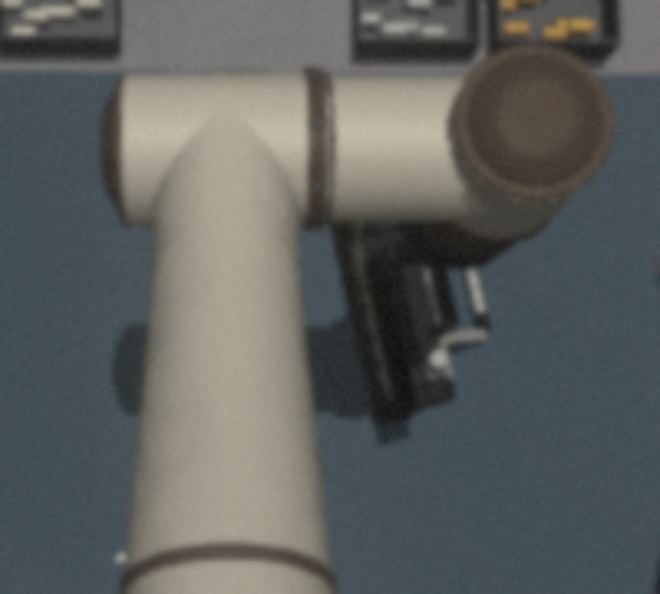

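The stand's foot nearly meets its shadow at (60,370), so it's almost down. I'll feel for contact in small steps.

>>> drive_tool --increments '[[-1,[0,0.014,0.003],0],[-1,[0,0,0],0],[-1,[0,0,0],0]]'

```text
clock: 16.88
position: [622.6, -156.3, 212.3]
ee_rot: [0.994, 0.106, 0.001, 0.001]
contact_force: [-0.1, 0.5, 7.4]
gripper_width: 11.3
```

>>> drive_tool --increments '[[-1,[0,0.01,0.002],0],[-1,[0,0,0],0],[-1,[0,0,0],0]]'

```text
clock: 17.25
position: [623.3, -159.0, 211.7]
ee_rot: [0.994, 0.106, 0.001, 0.001]
contact_force: [1.5, -0.9, 7.1]
gripper_width: 11.3
```

```bash
python3 s.py 20 scene; python3 -c "
import cv2
a=cv2.imread('pics/scene20.png')[180:280,180:260]; cv2.imwrite('pics/scene20z.png',cv2.resize(a,None,fx=6,fy=6,interpolation=cv2.INTER_CUBIC))"
```

```text
t 17.25 pos [ 623.3 -159.   211.7] w 11.3 F [ 1.5 -0.9  7.1] T [ 0.51  0.06 -0.11] j [ 0.    0.44  0.01  0.   -1.14  1.78]
ydir deg -77.78782678243196 z [ 0.002 -0.002 -1.   ]
```

View pics/scene20z.png

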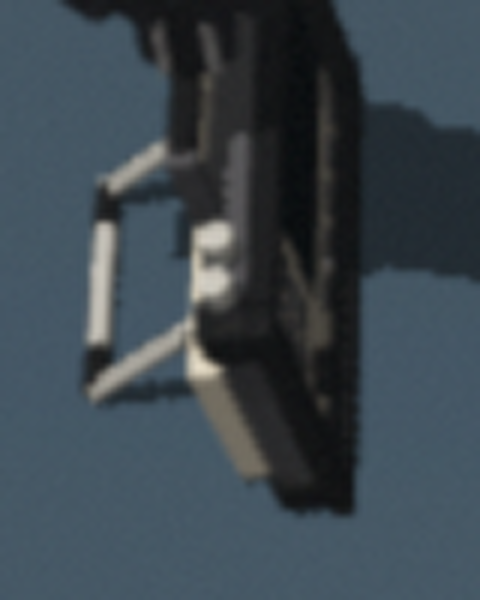

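```bash
python3 - <<'E'
from h import *
S=np.load("pics/scene20.npy",allow_pickle=True).item()
s=lambda u,v:(180+u/6-.4,180+v/6-.4)
a=np.radians(102.2);ux=np.array([np.cos(a),np.sin(a),0])
H=np.array([623.3,-159,0])
for uv in [(352,512),(285,508)]:
    p=onz(S,s(*uv),2); print("corner",p,"handle rel along ux",(H-p)@ux,"across",(p-H)@np.array([-np.sin(a),np.cos(a),0]))
for z in (5,7,9,12):
    q=[onz(S,s(*uv),z) for uv in [(104,203),(95,350)]]; m=(q[0]+q[1])/2
    print(z,np.round(q,1).tolist(),"len",np.linalg.norm(q[0]-q[1]),"rel handle",(m-H)@ux)
E
```

```text
corner [721.21080998 -83.40490579   2.        ] handle rel along ux -53.19686462274469 across -111.67469979893399
corner [ 724.74357954 -113.10070972    2.        ] handle rel along ux -23.42515205738334 across -108.8522251953998
5 [[588.1, -233.5, 5.0], [664.6, -216.6, 5.0]] len 78.32626728026555 rel handle -65.18739407449941
7 [[589.2, -232.9, 7.0], [665.6, -216.0, 7.0]] len 78.20619605244109 rel handle -64.84493359723538
9 [[590.3, -232.3, 9.0], [666.6, -215.5, 9.0]] len 78.08612482461672 rel handle -64.50247311997128
12 [[592.0, -231.4, 12.0], [668.1, -214.6, 12.0]] len 77.90601798288029 rel handle -63.98878240407524
```

Two checks agree on the lean: handle to front corner is -53 mm and bar to handle is -65 mm, so it's about 7° with about 12 mm to go.

>>> drive_tool --increments '[[-1,[0,0.014,0.003],0],[-1,[0,0.013,0.003],0],[-1,[0,0,0],0],[-1,[0,0,0],0]]'

```text
clock: 17.8
position: [625.0, -167.3, 209.3]
ee_rot: [0.994, 0.106, 0.001, 0.001]
contact_force: [0.8, -0.5, 5.1]
gripper_width: 11.8
```

>>> drive_tool --increments '[[-1,[0,0.01,0.002],0],[-1,[0,0,0],0],[-1,[0,0,0],0]]'

```text
clock: 18.18
position: [625.3, -169.2, 208.8]
ee_rot: [0.994, 0.107, 0.001, 0.0]
contact_force: [-0.1, 2.1, 7.1]
gripper_width: 11.4
```

>>> drive_tool --increments '[[-1,[0,0.008,0.002],0],[-1,[0,0,0],0],[-1,[0,0,0],0]]'

```text
clock: 18.55
position: [625.7, -170.9, 208.3]
ee_rot: [0.994, 0.107, 0.001, -0.0]
contact_force: [-1.5, 3.7, 8.2]
gripper_width: 11.6
```

```bash
python3 s.py 21 scene; python3 -c "
import cv2
a=cv2.imread('pics/scene21.png')[180:280,180:260]; cv2.imwrite('pics/scene21z.png',cv2.resize(a,None,fx=6,fy=6,interpolation=cv2.INTER_CUBIC))"
```

```text
t 18.55 pos [ 625.7 -170.9  208.3] w 11.6 F [-1.5  3.7  8.2] T [1.46 0.37 0.1 ] j [-0.02  0.45  0.02 -0.   -1.14  1.8 ]
ydir deg -77.75513488050666 z [ 0.001  0.    -1.   ]
```

View pics/scene21z.png

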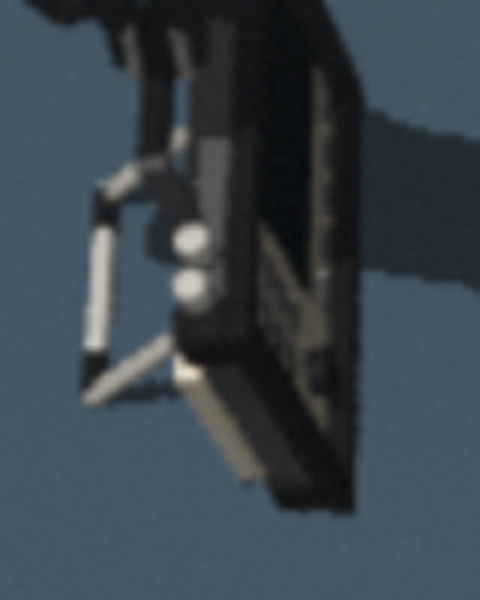

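Contact: the horizontal reaction rose to about 4 N, and the foot meets its shadow at (90,400). I'll hold for half a second, then do a final check of lean, drift and the bystanders.

>>> drive_tool --increments '[[-1,[0,0,0],0],[-1,[0,0,0],0],[-1,[0,0,0],0],[-1,[0,0,0],0]]'

```text
clock: 19.1
position: [625.7, -170.9, 208.3]
ee_rot: [0.994, 0.107, 0.001, -0.0]
contact_force: [-0.7, 3.7, 7.7]
gripper_width: 11.5
```

```bash
python3 s.py 22 scene; python3 - <<'E'
from h import *
S=np.load("pics/scene22.npy",allow_pickle=True).item()
s=lambda u,v:(180+u/6-.4,180+v/6-.4)
a=np.radians(102.2);ux=np.array([np.cos(a),np.sin(a),0])
H=np.array([625.7,-170.9,0])
p=onz(S,s(352,512),2); print("handle rel F (want -65)",(H-p)@ux)
q=[onz(S,s(*uv),7) for uv in [(101,205),(95,350)]]; print("bar rel handle (want -53.5)",((q[0]+q[1])/2-H)@ux)
A=cv2.imread("pics/scene0.png");B=cv2.imread("pics/scene22.png")
d=cv2.absdiff(A,B).max(2)
for n,(x0,x1,y0,y1) in dict(board=(262,310,275,305),att=(395,412,218,240),meter=(120,172,125,178),reel=(105,138,203,235),flux=(440,464,165,200),tray=(415,460,238,300),sd=(270,333,165,184)).items(): print(n,(d[y0:y1,x0:x1]>50).mean().round(3))
cv2.imwrite("pics/cmp.png",B)
E
```

```text
t 19.1 pos [ 625.7 -170.9  208.3] w 11.5 F [-0.7  3.7  7.7] T [1.48 0.37 0.  ] j [-0.02  0.45  0.02 -0.   -1.14  1.8 ]
ydir deg -77.75528945382285 z [ 0.001  0.    -1.   ]
handle rel F (want -65) -65.3352932762422
bar rel handle (want -53.5) -53.37697839449659
board 0.0
att 0.0
meter 0.0
reel 0.0
flux 0.0
tray 0.0
sd 0.029
```

View pics/scene22.png

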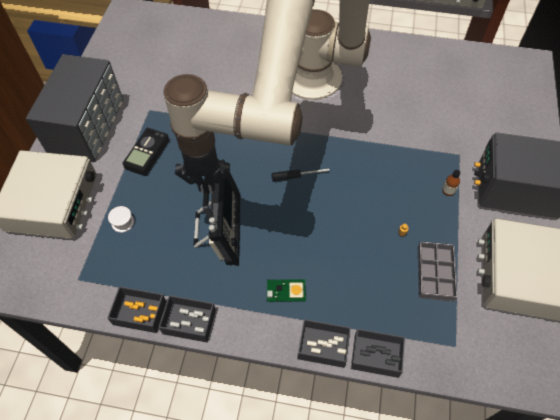

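The picture shows the scope standing at (222,222) and leaning back on its stand at (200,225), with the gripper closed on the handle. The lean figures match the target within 0.4 mm, and the bystanders are where they were; the screwdriver's 3% image difference is the arm's shadow across its blade.

```bash
python3 -c "
from bench import *
print(job_done()); s=read_state(); print(s['clock'],s['position'],s['contact_force'],s['gripper_width'])"
```

```text
the job is handed in; nothing more can be done
None
the job is handed in; nothing more can be done
```

The oscilloscope is standing on its bottom edge, leaning back on the fully opened stand, with the gripper still closed on the carrying handle. I handed the job in at 19.1 s of the 56 s.

**Opening the stand:** My first try, with the stand bar pinched tight, dragged the scope about 87 mm across the mat towards its bottom edge, because the bar would not turn in the grip. I loosened the fingers to a loose cage and pushed the bar over its snap point with the outer finger. It then measured about 2.24 rad, against 2.27 rad at the stop, which is within measuring error. When I nudged it further, it pushed back.

**Raising the scope:** I gripped the handle and lifted it in one continuous arc about the bottom edge, which stayed put to within a few millimetres. I then lowered it back on to the stand.

**Last checks:**
- **Lean:** the handle is 65.3 mm behind the front corner (expected 65). The stand's foot is 53.4 mm behind the handle (expected 53.5).
- **Hold:** it stayed still for 0.5 s with 11.5 mm between the fingers. The contact forces were about 4 N sideways and 8 N vertically.
- **Other items:** nothing else moved in the camera picture. The 3% difference at the screwdriver appears to be the arm's shadow.
- **Disagreements:** the finger opening reads about 2 mm less than the bar diameters (7.8 mm on the 10 mm stand bar, 11.5 mm on the 14 mm handle). The vertical force has stayed mostly at 5 to 8 N upward since the scope passed half upright, so the arm is pressing lightly down.

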